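# Hook down the yellow carton bin's flap

## Task

Take the red pole from its blue rack, drop its hook into the eye on top of the yellow bin's flap and pull, so that the flap swings all the way down and the cartons can be reached. Open it only with the pole, leave the grey bin's flap shut, then lay the pole back in its rack as it lay at first and let go.

Things in the scene. Friction and masses are not known exactly. Their poses are not given: they have to be found in the camera images.
- yellow_bin: Fixed yellow bin (160 deep, 150 wide, 120 mm high) on a grey riser shelf 120 mm above the bench, beside a like grey bin. Origin at the centre of its underside; x points into the bin, z up. Its front (-x, to the robot) is closed by the yellow flap, hinged along y at x = -84, z = 10 mm. Robot and fingers must not touch bin or flap.
- yellow_flap (a joint): Hinge of the yellow flap (8 x 146 x 110 mm tall, 250 g), rad: 0 = shut, upright; starts at up to 0.08; grows as the top edge swings towards the robot and down; 1.4 = stop, fully down. 0.05 N m of friction holds it near shut; past about 0.5 it sinks by its own weight against a damper in a second or two and stays down.
- yellow_eye (a point): Centre of the eye, a loop of 6 mm steel bar on the middle of the flap's top edge, opening 46 wide (y) by 34 mm. Flap shut: it slopes 37 degrees up towards the robot; its centre is 16 mm in front (-x) of and 122 mm above the hinge line, its outer bar 16 mm further out and 12 mm higher; a hook pointing down enters from above. Turns with the flap; axes as the bin's when shut.
- grey_flap (a joint): Hinge of the grey bin's flap, the same make: 0 = shut. It must stay shut.
- pole_grip (a point): Where to grip the red pole, on its axis near its balance point. It lies level in the rack, x axis along it towards the hook, z up. The handle is a red square bar 22 x 22 mm from x = -120 to +80 mm; an 8 mm steel rod runs on to x = 130 mm, then turns straight down. About 180 g.
- hook_tip (a point): Lower end of the pole's hook, the 8 mm steel finger that points down from the pole's end: at x = 130, z = -55 mm from pole_grip; axes as the pole's.
- rack: Fixed blue rack on the bench: two saddles at x = -70 and +60 mm, 12 mm thick, level seats 70 mm up, 46 mm wide (y) between 20 mm high cheeks. Origin at the centre of its underside, x along the pole towards the hook, z up. The pole lies with pole_grip over the origin, 81 mm up; fingers fit on both sides between the saddles.
There are look-alikes about, which are no part of the job. Leave any purple or turquoise look-alike of the rack alone.

How it is judged:
By the outcome, as a careful person would: the job done as asked, in the order asked, and still so for the second after the job is handed in, with the robot touching nothing.
It also fails if it takes over 56 s, if anything falls off the work surface, if the arm or the gripper's body presses on something with over 40 N, if the wrist force passes 120 N, or if a joint passes its speed limit or range.

## Robot

A 6-joint arm with a two-finger parallel gripper is mounted at the origin on the work surface. World frame = base frame: x ahead of the robot, y to its left, z up, the work surface at z = 0. Lengths are in m, angles in rad, forces in N, time in s.
With the tool pointing down it reaches from about 0.25 to 0.85 m from the base axis. Payload 12.5 kg.
Tool frame: the origin (TCP) lies on the mounting face of the last link; the fingertips stand 186 mm ahead of it and the grasp point (between the pads) lies 167 mm ahead of it; z points along the fingers, y is the line along which they close (so a half turn about z gives the same grasp; the last joint's range is limited). The gripper opens to 93 mm and grips with 3 to 60 N. Pads are 15 mm wide; open, the fingers measure 128 mm over their backs; the gripper's body (75 mm by 188 mm) begins 65 mm behind the grasp point.
Start: joints at [-1.372, 0.351, 1.652, -0, 1.139, -0.085], TCP at [0.154, -0.528, 0.405] pointing down, gripper open.
Joint ranges: [-2.75, 2.75], [-0.79, 2.1], [0.01, 2.65], [-1.57, 4.71], [0.07, 3.14], [-2.87, 2.87]. Speed limits (rad/s): [2.22, 2.22, 2.79, 3.14, 3.14, 3.14].

## Interface

Orientations are given as a rotation vector (axis times angle).
In Python, from station import telemetry, viewer, arm gives the robot as it stands.
- The arm moves only by the tool step_arm, never from a script. Its argument "series" is one flat list of numbers, 7 for each row, row after row: the turn, a rotation vector about the tool's x, y, z in rad, then the shift along the tool's x, y, z in m, then the finger opening in m, from 0 to 0.093. In form: [wx, wy, wz, tx, ty, tz, fingers, wx, wy, wz, tx, ty, tz, fingers, ...]. A call has exactly 5 rows; each row is the pose to reach, as a shift and turn from the pose commanded when the call began, along the tool's axes at that moment; what a row does not reach only later rows make up. A row lasts 1/8 s, in which the tool goes at most 62.5 mm and 10.7 degrees, less where a joint would pass 70% of its speed; a pose out of reach is approached as far as the arm can. A call with a gripper value outside its range is refused whole. The fingers move at their own pace and stop on an object; "grip_force" is the grip in N (left out, the last holds). Time passes only in rows, so rows that repeat a pose let the fingers close, or fill a call up. It gives the time, the measured TCP pose, the force, the opening and the grip force at its end, in the units of the state.
- telemetry.read_state(): the state, without advancing time (a new reading comes with each control period).
- viewer.grab_frame(name): name is "scene" or "top" or "wrist"; returns the picture (480x640x3 uint8, red, green, blue); there is no depth.
- viewer.get_calibration(name): a dict with "fov_y" (degrees; the focal length in pixels is half the picture's height over the tangent of half this angle, whatever the lens; pixels are square), "cx", "cy" (the principal point, pixels), "k1" (the pictures are not rectified: a ray, as slopes to the right and down, at radius r is drawn at 1 + k1 r^2 times it, then the intrinsics apply), "position" and "attitude" of the camera in the world. Camera axes: x right, y down, z forward; pixel columns grow to the right and rows downward; lengths in m; the calibration is good to about 2 mm. A picture is of the moment at which its call begins: read the wrist's pose just before it. get_calibration takes no time and is no camera call; for the wrist camera it gives the pose at the moment of the call.
- arm.finish_job(): hands the job in; it is judged then, once.
The state is a dict: "time": time; "joint_pos": joint angles; "dq": joint speeds; "joint_efforts": joint torques, N m; "position": TCP position; "eef_rot": TCP orientation; "ft_force": force on the tool from outside, world axes, zero at the start; "moment": the same for the moment, N m; "grip_width": finger opening in m; "finger_force": force on a finger pad.
Only numpy, scipy, OpenCV 4.12 (cv2) and the standard library are available. Lean on these libraries where they do the work, as an engineer would, in place of code of your own. Each camera call takes 0.05 s, during which the arm holds its last target. There are 200 camera calls.

## Working session

There is one attempt and no reset: what is moved stays moved. The work goes in short steps, Python scripts to look and compute and a tool call to move; the robot and the scene stay as the last step left them, time stands still between calls to the robot, and variables do not carry over. Pictures are saved under pics/ and viewed, at most 10 in all, crops included, and the job is handed in when it is done.

Besides the shell and the picture viewer there is one more tool, called by a JSON object that holds its "fn" and its "kwargs", one argument or row to a line. step_arm: Moves the arm, as the interface text tells. Its arguments: {"type":"object","properties":{"series":{"type":"array"},"grip_force":{"type":"number"}},"required":["series"]}

```bash
mkdir -p pics; ls
python3 - <<'E'
from station import telemetry, viewer, arm
import cv2
print(telemetry.read_state())
for n in("scene","top"):
    print(n,viewer.get_calibration(n))
    cv2.imwrite(f"pics/{n}1.png",viewer.grab_frame(n)[:,:,::-1])
E
```

```text
pics
{'time': 0.0, 'joint_pos': array([-1.37158160e+00,  3.51222699e-01,  1.65243975e+00, -8.53651564e-06,
        1.13911193e+00, -8.45936731e-02]), 'dq': array([ 0.00066796,  0.00041437, -0.00023194,  0.00045948, -0.0002739 ,
       -0.00066721]), 'joint_efforts': array([ 2.81633016e-03, -4.97320962e+01, -2.85252464e+01,  7.00862613e-02,
        2.57252133e-02, -1.10439091e-04]), 'position': array([ 0.15400757, -0.52785521,  0.40420277]), 'eef_rot': array([-3.10884660e+00, -4.44149276e-01,  1.18435674e-04]), 'ft_force': array([-0.64210354, -0.66991043,  0.55446791]), 'moment': array([ 0.00728399, -0.0546335 ,  0.00924411]), 'finger_force': 0.0, 'grip_width': 0.09311875651569967}
scene {'fov_y': 51.74618008639058, 'cx': 321.39988449400806, 'cy': 248.19690206352436, 'k1': -0.1418744681530337, 'position': array([0.88593847, 0.42206984, 1.18238884]), 'attitude': array([-0.90965293, -2.7030704 ,  0.81764934])}
top {'fov_y': 54.16862992709875, 'cx': 327.6535250220125, 'cy': 241.41374189549998, 'k1': -0.06445591052361714, 'position': array([ 0.39525996, -0.09193029,  1.0692441 ]), 'attitude': array([-2.14286961,  2.20299497, -0.12993641])}
```

View pics/scene1.png

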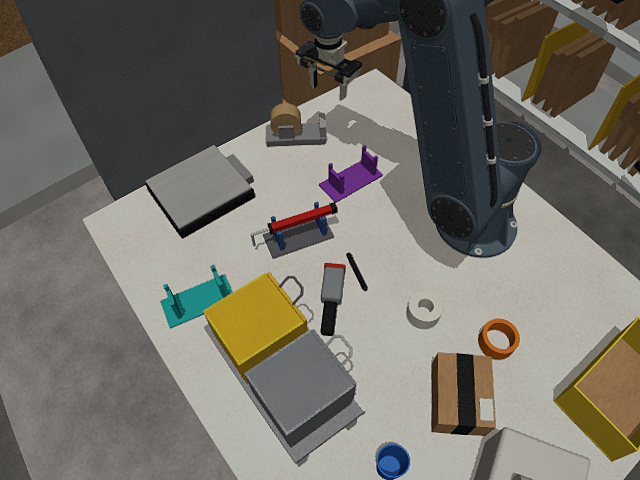

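View pics/top1.png

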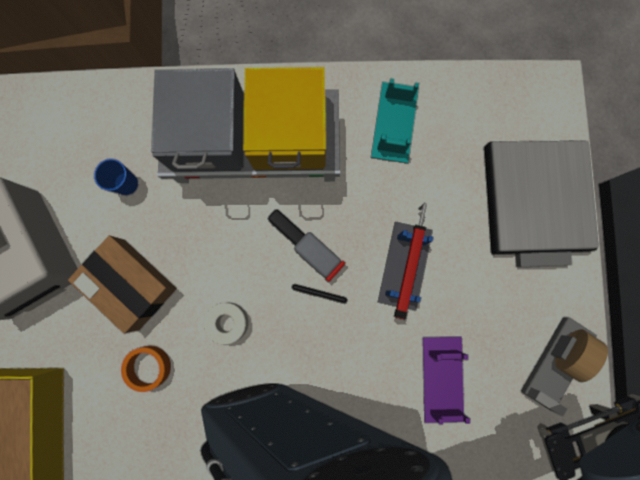

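The top view shows the red pole in its blue rack at about (410,270), with the hook at (422,208). The yellow bin is at (285,115), its eye at (284,158), and the grey bin's eye is at (188,160).

Things that could be mistaken for these:
- **Rack:** the turquoise one (395,120) and the purple one (445,380).
- **Pole:** the grey/red tool (310,245) and the black stick (320,293).
- **Bin:** the yellow box (30,430) and the grey bin (195,115).

I choose the red pole in the blue rack and the yellow bin with the eye. Next I'll check them in a close crop.

Run:
```python
import cv2,numpy as np
t=cv2.imread("pics/top1.png");s=cv2.imread("pics/scene1.png")
def c(im,x,y,w,h):return cv2.resize(im[y:y+h,x:x+w],(400,300),interpolation=cv2.INTER_CUBIC)
a=c(t,350,195,160,120)   # x2.5
b=c(t,230,60,160,120)
d=c(s,240,190,120,90)  # 3.333
e=c(s,200,260,160,120)
cv2.imwrite("pics/crop1.png",np.vstack([np.hstack([a,b]),np.hstack([d,e])]))
```

```text
(no output)
```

View pics/crop1.png

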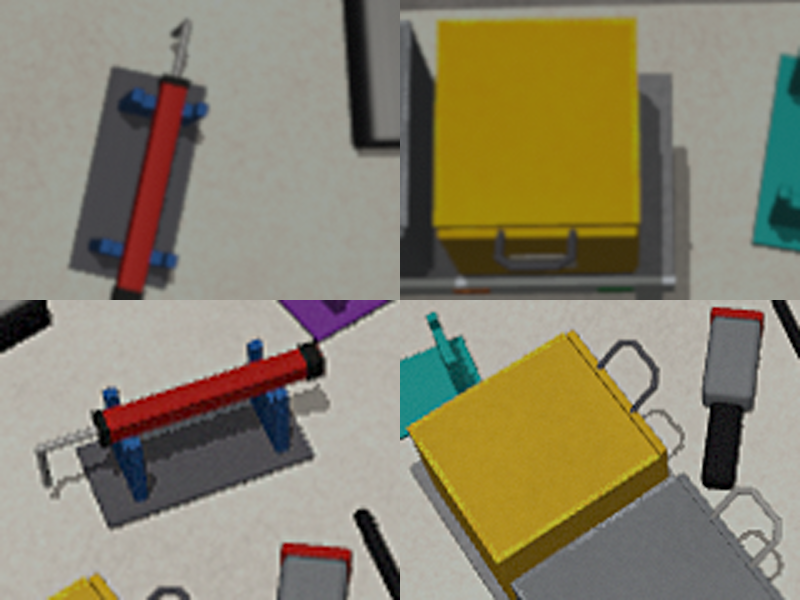

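The crop confirms the choice. The red pole with black caps lies in blue saddles, with its hook at the far end (+x side), and the rod's bend is at top (423.6,204.6). The yellow bin has a grey loop in the middle of its front, with the outer bar at top (285,165). Next I'll fit the poses.

```bash
cat > h.py <<'E'
import numpy as np
from scipy.spatial.transform import Rotation as R
from scipy.optimize import least_squares
from station import telemetry, viewer, arm
def proj(c,P):
    p=R.from_rotvec(c['attitude']).inv().apply(np.atleast_2d(P)-c['position'])
    f=240/np.tan(np.radians(c['fov_y']/2)); s=p[:,:2]/p[:,2:]
    s=s*(1+c['k1']*(s**2).sum(1,keepdims=True))
    return s*f+[c['cx'],c['cy']]
def T(q,P,z=0):
    return R.from_euler('z',q[2]).apply(np.atleast_2d(P))+[q[0],q[1],z]
E
python3 - <<'E'
from h import *
t=viewer.get_calibration('top');s=viewer.get_calibration('scene')
# pole
def line(q,px,z):  # residual of px from pole axis at height z
    a,b=proj(t,T(q,[[-.1,0,z],[.07,0,z]])); n=np.array([-(b-a)[1],(b-a)[0]]);n/=np.linalg.norm(n); return (px-a)@n
def f(q):
    return np.r_[line(q,[418.8,231],.092),line(q,[403.2,307],.092),
     (proj(t,T(q,[.13,0,.083]))[0]-[423.6,204.6]),
     (proj(s,T(q,[.13,0,.081]))[0]-[252.6,234.7]),
     proj(s,T(q,[.13,0,.026]))[0]-[253.8,245.2],
     proj(s,T(q,[.08,0,.081]))[0]-[270,228.4],
     (proj(t,T(q,[-.12,0,.09]))[0]-[400,319])]
r=least_squares(f,[.45,-.25,-.2]);print('pole',r.x,r.fun.round(1))
def g(v):
    q=v[:3];th=v[3]
    c,sn=np.cos(th),np.sin(th)
    def fl(x,z): return [-.084+c*x-sn*z,0,.13+c*z+sn*x]
    C=proj(t,T(q,[[.08,.075,.24],[.08,-.075,.24],[-.08,-.075,.24],[-.08,.075,.24]]))
    return np.r_[(C-[[245.6,67.6],[324.8,67.6],[325.2,150.4],[243.6,150.4]]).ravel(),
     (proj(t,T(q,fl(-.032,.134)))[0]-[284.8,165.2]),(proj(s,T(q,fl(-.032,.134)))[0]-[297.6,282.4])]
r=least_squares(g,[.6,0,0,.04]);print('bin',r.x,r.fun.round(1))
E
```

```text
pole [ 0.45055597 -0.28278365 -0.25557042] [-0.3  0.3  0.5 -1.1  0.4 -0.5  1.6  0.2  0.2  0.1  0.3 -0.4]
bin [ 0.7320063  -0.03270206 -0.02163011 -0.01701371] [-0.5  0.2  0.7 -0.3  0.8 -0.2 -0.1  0.2 -1.3 -0.4  0.3 -0.9]
```

```bash
cat >> h.py <<'E'
def rel(pos,rotm):
    s=telemetry.read_state(); A=R.from_rotvec(s['eef_rot'])
    return (A.inv()*rotm).as_rotvec().round(4), A.inv().apply(np.array(pos)-s['position']).round(4)
def down(yaw): # tool x at yaw, z down
    c,s=np.cos(yaw),np.sin(yaw); return R.from_matrix(np.array([[c,s,0],[s,-c,0],[0,0,-1.]]))
E
python3 -c "
from h import *
print(rel([.4506,-.2828,.36],down(-.2556)))"
```

```text
(array([-1.000e-03,  2.000e-04,  5.394e-01]), array([ 0.3534, -0.1522,  0.0445]))
```

{"fn": "step_arm", "kwargs": {
  "series": [0,0,0.135,0.0585,-0.025,0.0,0.093,0,0,0.27,0.117,-0.05,0.0,0.093,0,0,0.4,0.176,-0.076,0.01,0.093,0,0,0.54,0.234,-0.1,0.02,0.093,0,0,0.54,0.29,-0.125,0.03,0.093],
  "grip_force": 50
}}

```text
time: 0.72
position: [0.3945, -0.3289, 0.3753]
eef_rot: [3.115, -0.405, 0.0]
ft_force: [-0.1, -0.8, 0.2]
grip_width: 0.0934
finger_force: 0.0
```

```bash
python3 -c "
from h import *
print(rel([.4506,-.2828,.36],down(-.2556)))"
```

```text
(array([ 0.    , -0.0001, -0.0028]), array([ 0.0425, -0.0589,  0.0153]))
```

{"fn": "step_arm", "kwargs": {
  "series": [0,0,0,0.02,-0.03,0.008,0.093,0,0,0,0.0425,-0.059,0.015,0.093,0,0,0,0.0425,-0.059,0.015,0.093,0,0,0,0.0425,-0.059,0.015,0.093,0,0,0,0.0425,-0.059,0.015,0.093]
}}

```text
time: 1.35
position: [0.4486, -0.2847, 0.3608]
eef_rot: [3.115, -0.403, 0.0]
ft_force: [0.3, 0.7, -1.3]
grip_width: 0.0932
finger_force: 0.0
```

```bash
python3 -c "
from h import *
import cv2
q=[.4506,-.2828,-.2556]
c=viewer.get_calibration('wrist');im=viewer.grab_frame('wrist')[:,:,::-1].copy()
print(rel([.4506,-.2828,.248],down(-.2556)),c)
P=T(q,[[-.12,.011,.092],[-.12,-.011,.092],[.08,-.011,.092],[.08,.011,.092],[0,0,.092],[.13,0,.085]])
p=proj(c,P);print(p.round(1))
for u in p: cv2.circle(im,(int(round(u[0])),int(round(u[1]))),2,(0,255,0),-1)
cv2.imwrite('pics/w1.png',im)
"
```

```text
(array([ 0.0002, -0.0002, -0.0018]), array([ 0.0014, -0.0024,  0.1128])) {'fov_y': 63.2165517519603, 'cx': 319.28691987472024, 'cy': 233.26986914041626, 'k1': -0.03067840753011046, 'position': array([ 0.52450573, -0.30623445,  0.34124871]), 'attitude': array([ 1.80129119, -2.33434866, -0.33529512])}
[[299.7 390.3]
 [328.7 390.3]
 [330.7 114.8]
 [294.8 114.8]
 [313.4 239.4]
 [312.5  28.2]]
```

View pics/w1.png

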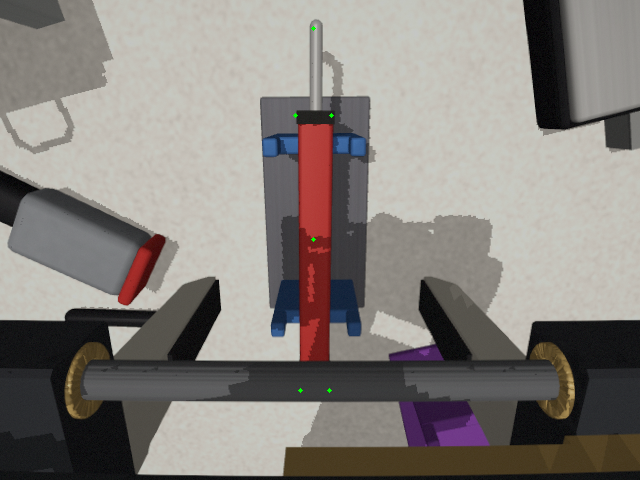

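Seen from the wrist, the handle lies centred in the blue rack, running x=299–332 at row 235, and the rod end is at (316,20). The prediction is within about 1.5 mm, and the fingers clear the saddles. Now going down.

{"fn": "step_arm", "kwargs": {
  "series": [0,0,0,0,0.0,0.04,0.093,0,0,0,0,0.0,0.08,0.093,0,0,0,0,0.0,0.112,0.093,0,0,0,0,0.0,0.112,0.093,0,0,0,0,0.0,0.112,0.093]
}}

```text
time: 2.02
position: [0.4494, -0.2846, 0.2499]
eef_rot: [3.115, -0.402, 0.002]
ft_force: [0.1, 0.3, 0.2]
grip_width: 0.0934
finger_force: 0.0
```

```bash
python3 -c "
from h import *
print(rel([.4502,-.2840,.248],down(-.2556)))"
```

```text
(array([ 0.0006, -0.0015, -0.0011]), array([ 0.0006, -0.0008,  0.0019]))
```

Well placed, so closing the fingers.

{"fn": "step_arm", "kwargs": {
  "series": [0,0,0,0,0,0.001,0.06,0,0,0,0,0,0.001,0.03,0,0,0,0,0,0.001,0.01,0,0,0,0,0,0.001,0.01,0,0,0,0,0,0.001,0.01],
  "grip_force": 55
}}

```text
time: 2.65
position: [0.4492, -0.284, 0.2477]
eef_rot: [-3.116, 0.401, 0.0]
ft_force: [0.1, -0.5, 0.1]
grip_width: 0.0476
finger_force: 0.0
```

{"fn": "step_arm", "kwargs": {
  "series": [0,0,0,0,0,0,0.01,0,0,0,0,0,0,0.01,0,0,0,0,0,0,0.01,0,0,0,0,0,0,0.01,0,0,0,0,0,0,0.01]
}}

```text
time: 3.28
position: [0.4492, -0.284, 0.2476]
eef_rot: [-3.116, 0.401, 0.0]
ft_force: [-0.4, 1.1, 0.7]
grip_width: 0.0217
finger_force: 55.0
```

{"fn": "step_arm", "kwargs": {
  "series": [0,0,0,0,0,-0.015,0.01,0,0,0,0,0,-0.05,0.01,0,0,0,0,0,-0.1,0.01,0,0,0,0,0,-0.15,0.01,0,0,0,0,0,-0.2,0.01]
}}

```text
time: 3.9
position: [0.4488, -0.2838, 0.4504]
eef_rot: [3.115, -0.401, 0.001]
ft_force: [0.5, -0.6, -2.0]
grip_width: 0.0214
finger_force: 55.0
```

```bash
python3 -c "
from h import *
print(telemetry.read_state()['position'],rel([.502,-.0277,.53],down(-.0216)))"
```

```text
[ 0.44875302 -0.28378954  0.45035153] (array([ 0.0005, -0.0007, -0.2346]), array([-0.0133, -0.2612, -0.0798]))
```

{"fn": "step_arm", "kwargs": {
  "series": [0,0,-0.04,0,-0.03,-0.04,0.01,0,0,-0.09,-0.003,-0.09,-0.08,0.01,0,0,-0.15,-0.008,-0.15,-0.08,0.01,0,0,-0.21,-0.013,-0.21,-0.08,0.01,0,0,-0.235,-0.0133,-0.255,-0.08,0.01]
}}

```text
time: 4.53
position: [0.5004, -0.0317, 0.5289]
eef_rot: [3.141, -0.03, 0.002]
ft_force: [0.8, 0.1, -1.4]
grip_width: 0.0218
finger_force: 55.0
```

{"fn": "step_arm", "kwargs": {
  "series": [0,0,0,0,0,0,0.01,0,0,0,0,0,0,0.01,0,0,0,0,0,0,0.01,0,0,0,0,0,0,0.01,0,0,0,0,0,0,0.01]
}}

```text
time: 5.15
position: [0.5009, -0.0345, 0.5277]
eef_rot: [-3.141, 0.035, 0.0]
ft_force: [-0.0, 0.0, -1.8]
grip_width: 0.0214
finger_force: 55.0
```

```bash
python3 -c "
from h import *
import cv2
c=viewer.get_calibration('wrist');im=viewer.grab_frame('wrist')[:,:,::-1].copy()
st=viewer.get_calibration('top');it=viewer.grab_frame('top')[:,:,::-1].copy()
print(rel([.502,-.0277,.53],down(-.0216)),telemetry.read_state()['position'])
b=[.732,-.0327,-.0216]
P=T(b,[[-.1,0,.252],[-.116,0,.264],[-.116,.023,.264],[-.116,-.023,.264],[-.08,.075,.24],[-.08,-.075,.24]])
s=telemetry.read_state();A=R.from_rotvec(s['eef_rot'])
H=A.apply([[.13,0,.167+.055],[.13,0,.167-.004],[.08,0,.156]])+s['position']
p=proj(c,np.vstack([P,H]));print(H,p.round(1))
for u in p: cv2.circle(im,(int(round(u[0])),int(round(u[1]))),2,(0,255,0),-1)
for u in proj(st,np.vstack([P,H])): print(u.round(1))
cv2.imwrite('pics/w2.png',im)
cv2.imwrite('pics/t2.png',cv2.resize(it[90:210,210:370],(800,600),interpolation=2))
"
```

```text
(array([ 0.    ,  0.    , -0.0001]), array([ 0.0009, -0.0066, -0.0024])) [ 0.50096268 -0.03431358  0.52763216]
[[ 0.63092395 -0.03714007  0.30562748]
 [ 0.63092611 -0.03713856  0.36462748]
 [ 0.58093814 -0.03605345  0.37162928]] [[305.2  28.2]
 [304.8  53.7]
 [265.   53.8]
 [344.5  53.8]
 [184.1  -2. ]
 [427.5  -2.2]
 [315.5   4.7]
 [313.8 -46.7]
 [313.9 114.4]]
[284.1 159.2]
[283.6 166.1]
[270.5 166.2]
[296.6 166. ]
[243.5 150.6]
[326.  150.2]
[285.5 150.8]
[282.6 139.4]
[282.  169.7]
```

View pics/w2.png

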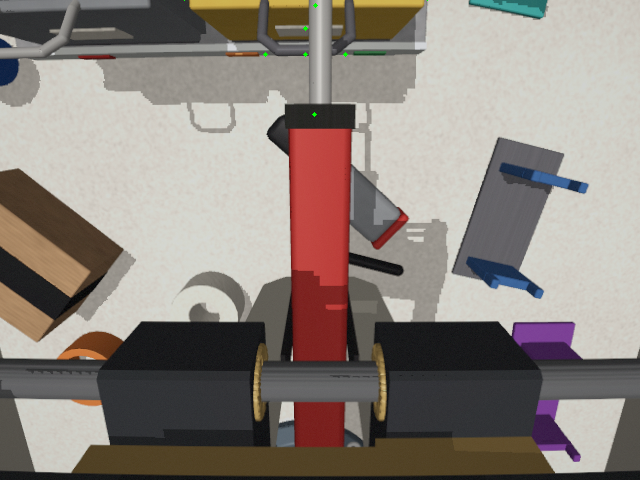

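View pics/t2.png

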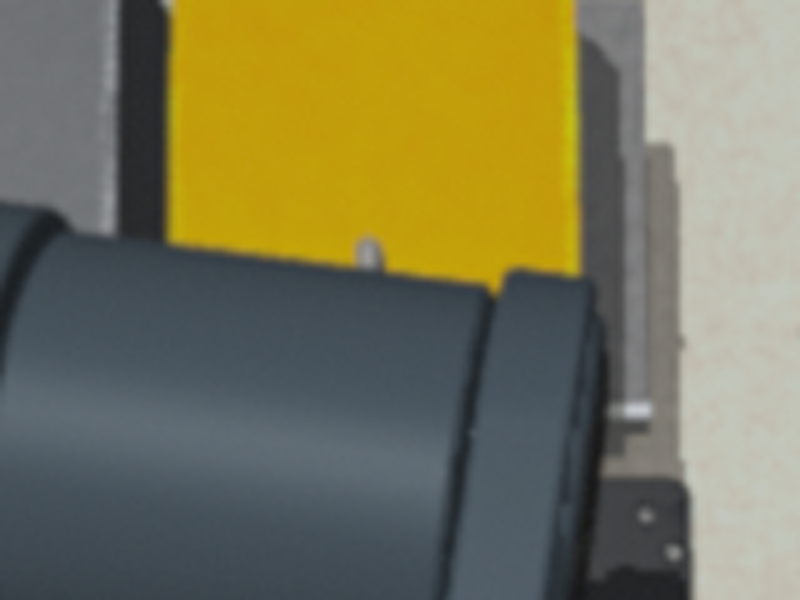

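The wrist view shows the eye's loop under the rod, with legs at x≈262 and 352 (centre 307) and the outer bar near row 52. The rod is at x=320, so the pole must go about 7.5 mm left. Shifting, then lowering the hook.

{"fn": "step_arm", "kwargs": {
  "series": [0,0,0,0,-0.004,0,0.01,0,0,0,0,-0.0075,0.01,0.01,0,0,0,0,-0.0075,0.02,0.01,0,0,0,0,-0.0075,0.03,0.01,0,0,0,0,-0.0075,0.03,0.01]
}}

```text
time: 5.88
position: [0.5011, -0.0266, 0.4967]
eef_rot: [-3.141, 0.033, 0.003]
ft_force: [0.1, 0.7, -1.2]
grip_width: 0.0214
finger_force: 55.0
```

{"fn": "step_arm", "kwargs": {
  "series": [0,0,0,0,0,0.01,0.01,0,0,0,0,0,0.02,0.01,0,0,0,0,0,0.03,0.01,0,0,0,0,0,0.04,0.01,0,0,0,0,0,0.04,0.01]
}}

```text
time: 6.5
position: [0.5011, -0.0265, 0.4568]
eef_rot: [-3.141, 0.033, 0.002]
ft_force: [-0.6, 0.8, -1.7]
grip_width: 0.0223
finger_force: 55.0
```

```bash
python3 -c "
from h import *
import cv2
im=viewer.grab_frame('scene')[:,:,::-1].copy()
cv2.imwrite('pics/s2.png',cv2.resize(im[230:350,220:380],(800,600),interpolation=2))
s=telemetry.read_state();print(s['position'],s['eef_rot'],s['ft_force'])
"
```

```text
[ 0.50117893 -0.02652399  0.45740912] [-3.14132696e+00  3.33344049e-02  8.09910508e-04] [-0.1849085  -0.11951678 -1.67177262]
```

View pics/s2.png

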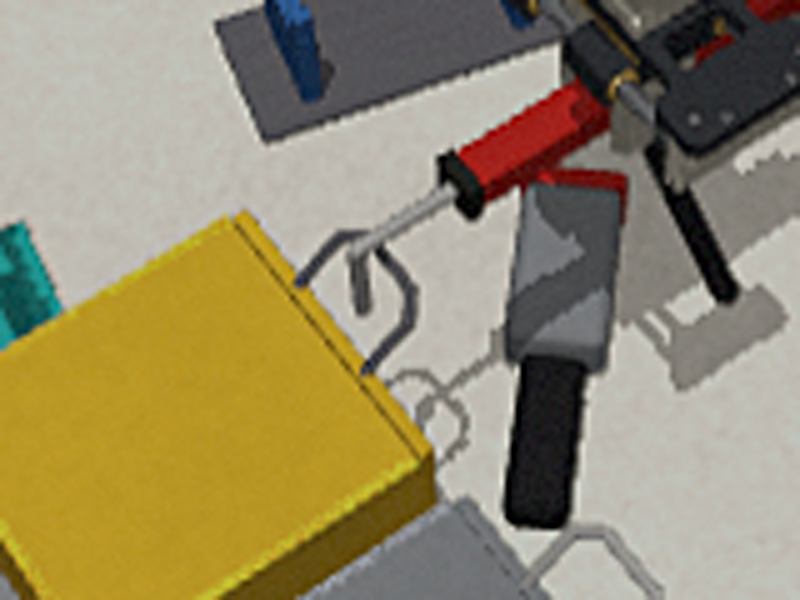

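The crop shows the hook finger inside the loop, with its tip at (362,308), and there is no contact force. Pulling along the arc.

{"fn": "step_arm", "kwargs": {
  "series": [0,0,0,-0.008,0,0,0.01,0,0,0,-0.017,0,0.003,0.01,0,0,0,-0.026,0,0.006,0.01,0,0,0,-0.034,0,0.009,0.01,0,0,0,-0.042,0,0.013,0.01]
}}

```text
time: 7.18
position: [0.4585, -0.0256, 0.4445]
eef_rot: [3.141, -0.033, 0.0]
ft_force: [0.0, -0.5, -0.9]
grip_width: 0.0216
finger_force: 55.0
```

{"fn": "step_arm", "kwargs": {
  "series": [0,0,0,-0.008,0,0.005,0.01,0,0,0,-0.016,0,0.01,0.01,0,0,0,-0.023,0,0.016,0.01,0,0,0,-0.03,0,0.023,0.01,0,0,0,-0.036,0,0.031,0.01]
}}

```text
time: 7.8
position: [0.4227, -0.0249, 0.4131]
eef_rot: [-3.141, 0.033, 0.0]
ft_force: [-0.5, -0.1, -0.7]
grip_width: 0.0215
finger_force: 55.0
```

```bash
python3 -c "
from h import *
import cv2
im=viewer.grab_frame('scene')[:,:,::-1].copy()
cv2.imwrite('pics/s3.png',cv2.resize(im[230:350,220:380],(800,600),interpolation=2))
s=telemetry.read_state();print(s['position'],s['eef_rot'],s['ft_force'])
"
```

```text
[ 0.42203463 -0.02478684  0.41212472] [-3.14112468  0.0333226   0.00314452] [-1.67294412  0.49419913 -3.10044251]
```

View pics/s3.png

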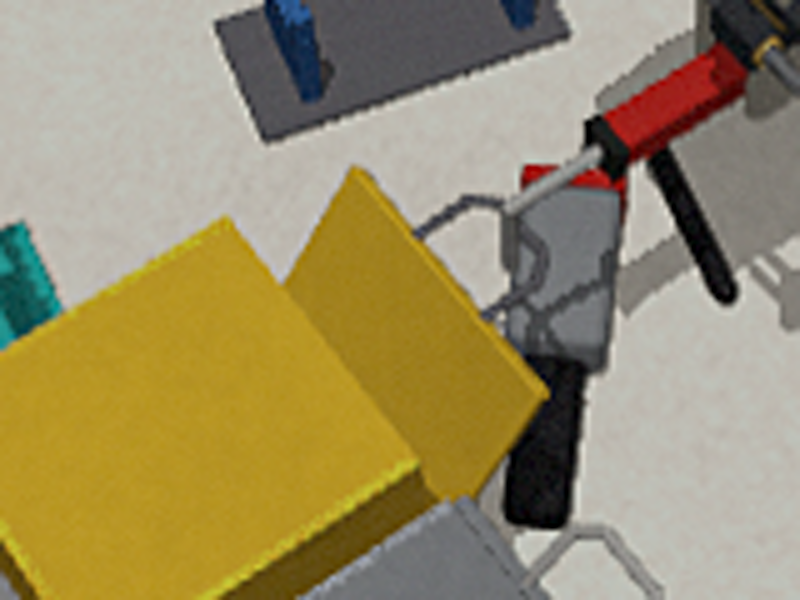

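The flap is open to about 0.6 rad and the hook is still in the loop. Following the arc further.

{"fn": "step_arm", "kwargs": {
  "series": [0,0,0,-0.008,0,0.01,0.01,0,0,0,-0.016,0,0.02,0.01,0,0,0,-0.022,0,0.03,0.01,0,0,0,-0.027,0,0.04,0.01,0,0,0,-0.027,0,0.04,0.01]
}}

```text
time: 8.48
position: [0.3965, -0.0244, 0.3731]
eef_rot: [3.141, -0.034, 0.005]
ft_force: [10.2, -0.2, -7.8]
grip_width: 0.0217
finger_force: 55.0
```

{"fn": "step_arm", "kwargs": {
  "series": [0,0,0,0,0,-0.01,0.01,0,0,0,0,0,-0.025,0.01,0,0,0,0,0,-0.045,0.01,0,0,0,0,0,-0.07,0.01,0,0,0,0,0,-0.1,0.01]
}}

```text
time: 9.1
position: [0.398, -0.0245, 0.4737]
eef_rot: [3.141, -0.034, 0.015]
ft_force: [35.5, -0.7, -29.1]
grip_width: 0.0221
finger_force: 55.0
```

```bash
python3 -c "
from h import *
import cv2
im=viewer.grab_frame('scene')[:,:,::-1].copy()
cv2.imwrite('pics/s4.png',cv2.resize(im[200:380,180:420],(800,600),interpolation=2))
s=telemetry.read_state();print(s['position'],s['eef_rot'],s['ft_force'])
print(rel([.4492,-.284,.40],down(-.256)))
"
```

```text
[ 0.39822035 -0.02453028  0.47708212] [ 3.14049554 -0.03380421  0.02012515] [ 18.51452865  -0.69170516 -12.34156106]
(array([-0.0008, -0.0128,  0.2345]), array([0.0556, 0.2583, 0.078 ]))
```

View pics/s4.png

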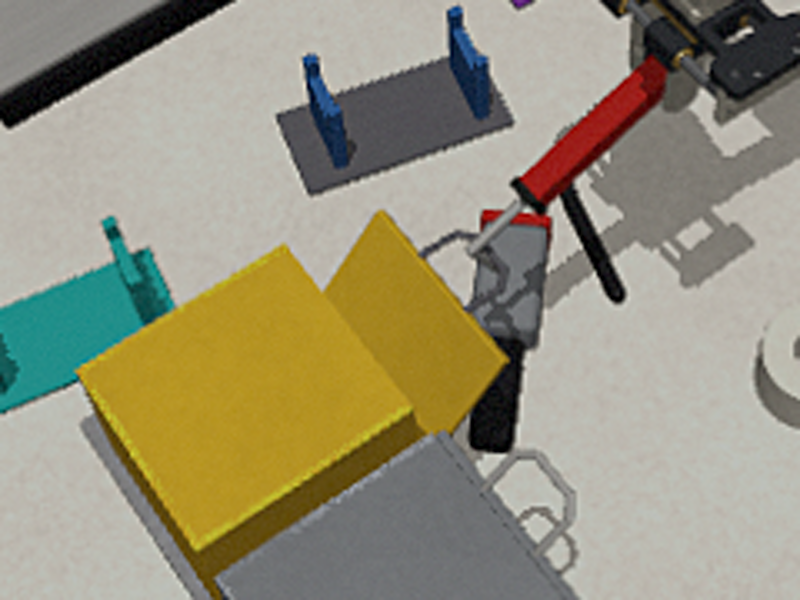

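The hook snagged. The flap is damped, so the lift came too early and pitched the pole nose-down in the grip. I'll lower again and wait for the flap to sink.

{"fn": "step_arm", "kwargs": {
  "series": [0,0,0,0,0,0.02,0.01,0,0,0,0,0,0.04,0.01,0,0,0,0,0,0.06,0.01,0,0,0,0,0,0.08,0.01,0,0,0,0,0,0.08,0.01]
}}

```text
time: 9.78
position: [0.3956, -0.0242, 0.3924]
eef_rot: [-3.141, 0.033, 0.005]
ft_force: [0.4, 0.1, -0.8]
grip_width: 0.0216
finger_force: 55.0
```

```bash
python3 -c "
from h import *
import cv2
im=viewer.grab_frame('scene')[:,:,::-1].copy()
cv2.imwrite('pics/s5.png',cv2.resize(im[200:380,180:420],(800,600),interpolation=2))
s=telemetry.read_state();print(s['position'],s['eef_rot'],s['ft_force'],s['moment'])
"
```

```text
[ 0.39591655 -0.02429817  0.39337423] [-3.14116222e+00  3.33476476e-02  2.22501595e-03] [ 0.55460473 -0.03721207 -1.4554031 ] [-0.01443798  0.05735647 -0.0611616 ]
```

View pics/s5.png

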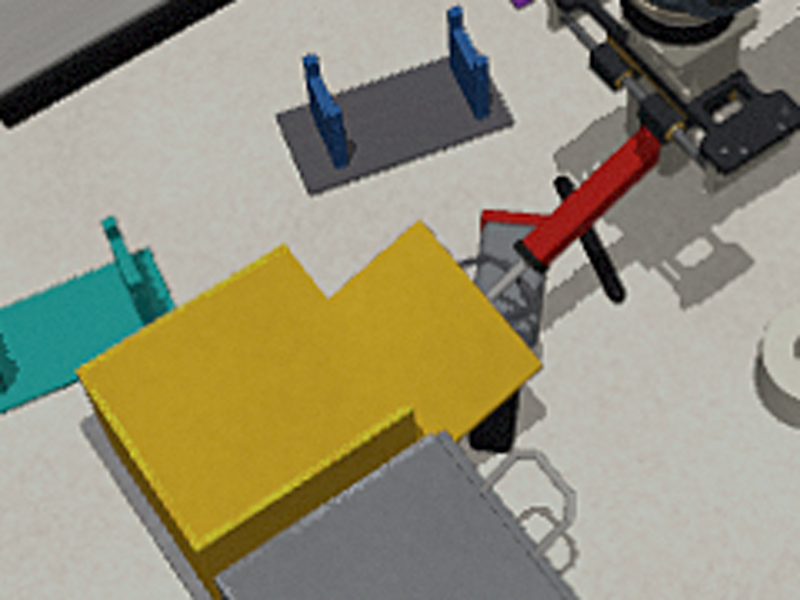

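The flap has sunk further, to roughly 1 rad, and the force is near zero. The pole is pitched nose-down, with its front cap at crop (524,252) and the flap's top corners at (421,222) and (541,366). I've used all my picture views, so from here I'll measure numerically.

```bash
cat >> h.py <<'E'
B=[.732,-.0327,-.0216]
def flap(th,x,y,z): # hinge-frame point
    c,s=np.cos(th),np.sin(th); return T(B,[[-.084+c*x-s*z,y,.13+c*z+s*x]])
def polept(st,phi,P,dx=0): # phi: pole nose-down pitch relative to tool
    A=R.from_rotvec(st['eef_rot']); P=np.atleast_2d(P)+[dx,0,0]
    loc=np.c_[P[:,0],-P[:,1],-P[:,2]]        # tool coords
    loc=R.from_rotvec([0,-phi,0]).apply(loc)
    return A.apply(loc+[0,0,.167])+st['position']
E
python3 -c "
from h import *
c=viewer.get_calibration('scene');st=telemetry.read_state()
f=lambda v:np.r_[proj(c,polept(st,v[0],[.08,0,0]))[0]-[337.2,275.6],proj(c,polept(st,v[0],[.11,0,0]))[0]-[328.5,288.5]]
r=least_squares(f,[.5]);print('pitch',r.x,r.fun)
g=lambda v:np.r_[proj(c,flap(v[0],.0,-.073,.11))[0]-[306.3,266.6],proj(c,flap(v[0],.0,.073,.11))[0]-[342.3,309.8]]
q=least_squares(g,[1.]);print('flap',q.x,q.fun)
print('hook',polept(st,r.x[0],[[.13,0,0],[.13,0,-.055]]),'bar',flap(q.x[0],-.032,0,.134),'eye',flap(q.x[0],-.016,0,.122))
"
```

```text
pitch [0.39609019] [ 14.91737499 -11.74887724  14.07450896 -16.11626832]
flap [1.21002583] [ 1.53107351 -2.34922117  2.27011562 -1.46190463]
hook [[ 0.51551732 -0.02678628  0.17604839]
 [ 0.49423061 -0.0263222   0.12533685]] bar [[ 0.51138186 -0.02793391  0.14736136]] eye [[ 0.52825335 -0.02829839  0.15809542]]
```

```bash
python3 -c "
from h import *
c=viewer.get_calibration('scene');st=telemetry.read_state()
f=lambda v:np.r_[proj(c,polept(st,v[0],[.08,0,0],v[1]))[0]-[337.2,275.6],proj(c,polept(st,v[0],[.11,0,0],v[1]))[0]-[328.5,288.5]]
r=least_squares(f,[.5,0]);print('pitch',r.x,r.fun)
print('hook',polept(st,r.x[0],[[.13,0,0],[.13,0,-.055]],r.x[1]))
w=viewer.get_calibration('wrist');im=viewer.grab_frame('wrist').astype(int)
m=(im[...,0]>90)&(im[...,0]>2*im[...,1])&(im[...,0]>2*im[...,2]);m[:,:240]=0;m[:,400:]=0
for y in range(0,340,20):
  x=np.where(m[y])[0]; print(y,(x.min(),x.max(),len(x)) if len(x) else '-', end=' ; ')
st=telemetry.read_state()
for ph in(.3,.4,.5,.6):
  print(ph,proj(w,polept(st,ph,[[.075,.011,.011],[.075,-.011,.011],[.02,.011,.011],[.02,-.011,.011]])).round(0).tolist())
"
```

```text
pitch [0.43204409 0.04751531] [ 0.40712865  2.25041859 -0.23407087 -2.07032282]
hook [[ 0.55674259 -0.02765595  0.15181507]
 [ 0.53364715 -0.02715365  0.10190166]]
0 - ; 20 - ; 40 - ; 60 (np.int64(296), np.int64(343), 48) ; 80 (np.int64(295), np.int64(343), 49) ; 100 (np.int64(295), np.int64(344), 50) ; 120 (np.int64(295), np.int64(344), 50) ; 140 (np.int64(294), np.int64(344), 51) ; 160 (np.int64(294), np.int64(344), 51) ; 180 (np.int64(294), np.int64(344), 51) ; 200 (np.int64(294), np.int64(345), 52) ; 220 (np.int64(293), np.int64(345), 53) ; 240 (np.int64(293), np.int64(345), 53) ; 260 (np.int64(293), np.int64(345), 53) ; 280 (np.int64(293), np.int64(346), 54) ; 300 (np.int64(293), np.int64(345), 53) ; 320 (np.int64(293), np.int64(345), 53) ; 0.3 [[288.0, 128.0], [344.0, 128.0], [287.0, 268.0], [344.0, 268.0]]
0.4 [[289.0, 131.0], [342.0, 131.0], [288.0, 265.0], [343.0, 265.0]]
0.5 [[290.0, 136.0], [341.0, 136.0], [288.0, 262.0], [343.0, 262.0]]
0.6 [[292.0, 142.0], [340.0, 142.0], [289.0, 261.0], [343.0, 261.0]]
```

```bash
python3 -c "
from h import *
w=viewer.get_calibration('wrist');im=viewer.grab_frame('wrist').astype(int);st=telemetry.read_state();print(st['time'],st['ft_force'])
m=(im[...,0]>90)&(im[...,0]>2*im[...,1])&(im[...,0]>2*im[...,2]);m[:,:240]=0;m[:,400:]=0
ys=np.where(m.sum(1)>30)[0];y0=ys.min();yy=np.arange(y0+5,330,5);wd=m[yy].sum(1)
k=np.polyfit(yy,wd,1);print('front',y0,'width fit',k,np.polyval(k,[y0,300]))
dark=[im[y,300:340].mean().round() for y in range(max(0,y0-40),y0+6,3)];print(dark)
for ph in(.3,.36,.43,.5):
 for dx in(.04,.0475,.055):
  p=proj(w,polept(st,ph,[[.08,.011,.011],[.08,-.011,.011],[-.03,.011,.011],[-.03,-.011,.011]],dx))
  W=np.interp([y0,300],[p[0,1],p[2,1]],[p[1,0]-p[0,0],p[3,0]-p[2,0]])
  print(ph,dx,'caprow',p[0,1].round(1),W.round(1))
"
```

```text
9.925 [-0.22747919  0.66820271 -2.34444787]
front 42 width fit [2.08581799e-02 4.75205730e+01] [48.39661654 53.77802696]
[np.float64(116.0), np.float64(107.0), np.float64(104.0), np.float64(105.0), np.float64(107.0), np.float64(106.0), np.float64(105.0), np.float64(105.0), np.float64(34.0), np.float64(34.0), np.float64(34.0), np.float64(34.0), np.float64(34.0), np.float64(26.0), np.float64(84.0), np.float64(84.0)]
0.3 0.04 caprow 16.8 [55.2 56.2]
0.3 0.0475 caprow -1.4 [55.2 56.2]
0.3 0.055 caprow -19.5 [55.2 56.2]
0.36 0.04 caprow 25.5 [52.9 56. ]
0.36 0.0475 caprow 8.7 [52.9 55.8]
0.36 0.055 caprow -7.9 [52.8 55.6]
0.43 0.04 caprow 36.0 [50.3 55.7]
0.43 0.0475 caprow 20.7 [50.2 55.3]
0.43 0.055 caprow 5.7 [50.2 55. ]
0.5 0.04 caprow 46.7 [47.8 55.4]
0.5 0.0475 caprow 32.8 [47.6 54.9]
0.5 0.055 caprow 19.2 [47.6 54.3]
```

The pole is pitched about 0.44 rad nose-down and has slid about 42 mm forward in the grip. With no load now, I can slide the hook out along its own axis, which is up and slightly toward the bin.

{"fn": "step_arm", "kwargs": {
  "series": [0,0,0,0.002,0,-0.005,0.01,0,0,0,0.004,0,-0.01,0.01,0,0,0,0.007,0,-0.015,0.01,0,0,0,0.009,0,-0.02,0.01,0,0,0,0.009,0,-0.02,0.01],
  "grip_force": 58
}}

```text
time: 10.55
position: [0.4054, -0.0245, 0.4141]
eef_rot: [3.141, -0.033, 0.002]
ft_force: [0.1, 1.0, -2.2]
grip_width: 0.0216
finger_force: 58.0
```

```bash
cat >> h.py <<'E'
import cv2
def meas(): # flap corner/pole info from scene and wrist
    w=viewer.get_calibration('wrist');im=viewer.grab_frame('wrist').astype(int);st=telemetry.read_state()
    m=(im[...,0]>90)&(im[...,0]>2*im[...,1])&(im[...,0]>2*im[...,2]);m[:,:240]=0;m[:,400:]=0
    ys=np.where(m.sum(1)>30)[0];y0=ys.min();yy=np.arange(y0+5,330,5);wd=m[yy].sum(1);k=np.polyfit(yy,wd,1)
    print('front red row',y0,'widths',np.polyval(k,[y0,300]).round(1),'ft',st['ft_force'].round(1),st['position'].round(4))
    c=viewer.get_calibration('scene');s=viewer.grab_frame('scene');hsv=cv2.cvtColor(s,cv2.COLOR_RGB2HSV)
    ym=cv2.inRange(hsv,(20,150,80),(32,255,255))
    best=[]
    for th in np.arange(0,1.45,.02):
        # yellow flap face: top edge line brightness: samples just inside vs just outside of the top edge
        y=np.r_[np.linspace(-.068,-.035,12),np.linspace(.035,.068,12)]
        pi=np.vstack([proj(c,flap(th,.004,v,.104)) for v in y]).round().astype(int)
        po=np.vstack([proj(c,flap(th,.004,v,.122)) for v in y]).round().astype(int)
        best.append(((ym[pi[:,1],pi[:,0]]>0).mean()-(ym[po[:,1],po[:,0]]>0).mean(),th))
    print('flap',[(round(float(a),2),round(float(b),2)) for a,b in sorted(best)[-4:]])
E
python3 -c "
from h import *
meas()"
```

```text
front red row 42 widths [48.4 53.8] ft [-0.7  0.2 -1.6] [ 0.4054 -0.0245  0.4139]
flap [(1.0, 0.98), (1.0, 1.0), (1.0, 1.02), (1.0, 1.04)]
```

{"fn": "step_arm", "kwargs": {
  "series": [0,0,0,0.004,0,-0.008,0.01,0,0,0,0.007,0,-0.016,0.01,0,0,0,0.011,0,-0.024,0.01,0,0,0,0.014,0,-0.032,0.01,0,0,0,0.014,0,-0.032,0.01]
}}

```text
time: 11.28
position: [0.4195, -0.0248, 0.4464]
eef_rot: [3.141, -0.033, 0.003]
ft_force: [-0.7, 0.2, -1.8]
grip_width: 0.0219
finger_force: 58.0
```

```bash
python3 -c "
from h import *
meas()"
```

```text
front red row 42 widths [48.5 53.9] ft [-0.9 -0.1 -1.8] [ 0.4194 -0.0248  0.4461]
flap [(1.0, 0.68), (1.0, 0.7), (1.0, 0.72), (1.0, 0.74)]
```

The flap is following the hook back up, to about 0.7 rad, because the tilted hook pushes on its edge. Instead I'll tilt the tool so the hook is vertical, follow the arc down to the stop, then lift straight out.

```bash
cat >> h.py <<'E'
PH,DX=.44,.042
def tgt(tip,yaw,tilt): # TCP pose so the hook tip is at 'tip' with tool tilted nose-up by tilt
    A=down(yaw)*R.from_rotvec([0,tilt,0])
    loc=R.from_rotvec([0,-PH,0]).apply([.13+DX,0,.055])+[0,0,.167]
    return np.array(tip)-A.apply(loc),A
E
python3 -c "
from h import *
st=telemetry.read_state();print('tip now',polept(st,PH,[.13,0,-.055],DX), polept(st,PH,[.13,0,0],DX),st['time'])
for x,z,t in [(.550,.152,.15),(.543,.15,.30),(.536,.142,.44),(.529,.125,.44),(.525,.108,.44)]:
    p,A=tgt([x,-.0275,z],-.0216,t); print(x,z,t,p.round(3),rel(p,A))
"
```

```text
tip now [[ 0.55169026 -0.02764843  0.1559461 ]] [[ 0.57506087 -0.02814066  0.20573136]] 11.375
0.55 0.152 0.15 [ 0.376 -0.024  0.419] (array([1.00e-04, 1.49e-01, 3.00e-04]), array([-0.0433, -0.0001,  0.0268]))
0.543 0.15 0.3 [ 0.331 -0.023  0.388] (array([0.    , 0.299 , 0.0004]), array([-0.0883, -0.    ,  0.0577]))
0.536 0.142 0.44 [ 0.293 -0.022  0.348] (array([0.00e+00, 4.39e-01, 4.00e-04]), array([-1.264e-01,  1.000e-04,  9.760e-02]))
0.529 0.125 0.44 [ 0.286 -0.022  0.331] (array([0.00e+00, 4.39e-01, 4.00e-04]), array([-0.1335,  0.0003,  0.1146]))
0.525 0.108 0.44 [ 0.282 -0.022  0.314] (array([0.00e+00, 4.39e-01, 4.00e-04]), array([-0.1375,  0.0004,  0.1316]))
```

{"fn": "step_arm", "kwargs": {
  "series": [0,0.075,0,-0.0215,0,0.013,0.01,0,0.15,0,-0.0433,0,0.027,0.01,0,0.225,0,-0.066,0,0.042,0.01,0,0.3,0,-0.0883,0,0.058,0.01,0,0.37,0,-0.1075,0,0.077,0.01]
}}

```text
time: 12.0
position: [0.3109, -0.0225, 0.3684]
eef_rot: [3.082, -0.033, 0.583]
ft_force: [0.4, 0.4, -1.5]
grip_width: 0.0217
finger_force: 58.0
```

```bash
python3 -c "
from h import *
meas()
st=telemetry.read_state();print(st['joint_pos'].round(2),'tip now',polept(st,PH,[.13,0,-.055],DX))
for x,z,t in [(.536,.142,.44),(.529,.125,.44),(.525,.108,.44)]:
    p,A=tgt([x,-.0275,z],-.0216,t); print(rel(p,A))
"
```

```text
front red row 42 widths [48.  54.6] ft [-1.6  1.  -4.9] [ 0.3086 -0.0221  0.366 ]
flap [(1.0, 0.92), (1.0, 0.94), (1.0, 0.96), (1.0, 0.98)]
[-0.25 -0.12  2.31  0.15  0.59  1.24] tip now [[ 0.53761472 -0.02709904  0.14428916]]
(array([-0.0005,  0.072 , -0.0003]), array([-0.0228,  0.0003,  0.0118]))
(array([-0.0005,  0.072 , -0.0003]), array([-0.0355,  0.0005,  0.0252]))
(array([-0.0005,  0.072 , -0.0003]), array([-0.0453,  0.0006,  0.0396]))
```

{"fn": "step_arm", "kwargs": {
  "series": [0,0.035,0,-0.011,0,0.006,0.01,0,0.07,0,-0.0228,0,0.012,0.01,0,0.07,0,-0.029,0,0.018,0.01,0,0.07,0,-0.0355,0,0.025,0.01,0,0.07,0,-0.041,0,0.032,0.01]
}}

```text
time: 12.72
position: [0.2853, -0.022, 0.3237]
eef_rot: [3.061, -0.032, 0.684]
ft_force: [0.5, -0.3, -1.7]
grip_width: 0.022
finger_force: 58.0
```

```bash
python3 -c "
from h import *
meas()
st=telemetry.read_state();print(st['joint_pos'].round(2),'tip now',polept(st,PH,[.13,0,-.055],DX))
for x,z,t in [(.525,.108,.44),(.525,.100,.44)]:
    p,A=tgt([x,-.0275,z],-.0216,t); print(rel(p,A))
"
```

```text
front red row 42 widths [48.  54.6] ft [-1.4  0.7 -2.7] [ 0.2847 -0.0219  0.3228]
flap [(0.79, 1.06), (0.79, 1.08), (0.79, 1.12), (0.83, 1.1)]
[-0.28 -0.08  2.43  0.3   0.37  1.06] tip now [[ 0.52753871 -0.02693272  0.11666225]]
(array([-0.0007,  0.002 ,  0.0001]), array([-0.0065,  0.0004,  0.007 ]))
(array([-0.0007,  0.002 ,  0.0001]), array([-0.0099,  0.0004,  0.0143]))
```

{"fn": "step_arm", "kwargs": {
  "series": [0,0,0,-0.003,0,0.004,0.01,0,0,0,-0.006,0,0.007,0.01,0,0,0,-0.007,0,0.01,0.01,0,0,0,-0.007,0,0.01,0.01,0,0,0,-0.007,0,0.01,0.01]
}}

```text
time: 13.45
position: [0.283, -0.0219, 0.312]
eef_rot: [3.061, -0.032, 0.685]
ft_force: [0.5, -1.5, -2.2]
grip_width: 0.0217
finger_force: 58.0
```

{"fn": "step_arm", "kwargs": {
  "series": [0,0,0,0,0,0,0.01,0,0,0,0,0,0,0.01,0,0,0,0,0,0,0.01,0,0,0,0,0,0,0.01,0,0,0,0,0,0,0.01]
}}

```text
time: 14.08
position: [0.283, -0.0219, 0.312]
eef_rot: [3.061, -0.032, 0.685]
ft_force: [-0.5, -0.7, -1.3]
grip_width: 0.022
finger_force: 58.0
```

```bash
cat > m2.py <<'E'
from h import *
meas()
st=telemetry.read_state();print(st['joint_pos'].round(2),'tip now',polept(st,PH,[.13,0,-.055],DX), 'corner',polept(st,PH,[.13,0,0],DX))
c=viewer.get_calibration('scene');s=viewer.grab_frame('scene');hsv=cv2.cvtColor(s,cv2.COLOR_RGB2HSV)
ym=cv2.inRange(hsv,(20,150,80),(32,255,255))
# yellow extent along arcs at side strips, beyond the hinge: position in pixel of far yellow along flap edge direction
for th in np.arange(.8,1.42,.1):
    row=[]
    for y in(-.06,-.04,.04,.06):
        zz=np.linspace(.03,.16,66); p=np.vstack([proj(c,flap(th,.004,y,z)) for z in zz]).round().astype(int)
        v=ym[p[:,1],p[:,0]]>0; e=np.where(v)[0]; row.append(round(float(zz[e.max()]*1000)) if len(e) else -1)
    print(round(th,1),row)
E
python3 m2.py
```

```text
front red row 42 widths [48.  54.6] ft [ 0.2  0.3 -2.4] [ 0.283  -0.0219  0.312 ]
flap [(0.79, 1.06), (0.79, 1.08), (0.79, 1.12), (0.83, 1.1)]
[-0.28 -0.05  2.45  0.34  0.33  1.02] tip now [[ 0.52601161 -0.02705187  0.10583328]] corner [[ 0.52601465 -0.02705533  0.16083328]]
0.8 [42, 112, 116, 118]
0.9 [52, 110, 112, 112]
1.0 [66, 106, 108, 108]
1.1 [88, 104, 106, 106]
1.2 [104, 104, 104, 102]
1.3 [102, 102, 102, 104]
1.4 [102, 102, 104, 102]
```

```bash
cat > m3.py <<'E'
from h import *
c=viewer.get_calibration('scene')
def fa():
    s=viewer.grab_frame('scene');hsv=cv2.cvtColor(s,cv2.COLOR_RGB2HSV)
    ym=cv2.GaussianBlur(cv2.inRange(hsv,(20,150,60),(32,255,255)),(0,0),1).astype(np.float32)
    out=[]
    for th in np.arange(.5,1.6,.02):
        P=[];Q=[]
        for z in np.linspace(.04,.1,12): P.append(flap(th,.004,-.068,z));Q.append(flap(th,.004,-.078,z))
        for y in np.r_[np.linspace(-.068,-.04,8),np.linspace(.04,.068,8)]: P.append(flap(th,.004,y,.105));Q.append(flap(th,.004,y,.117))
        g=lambda X:cv2.remap(ym,proj(c,np.vstack(X)).astype(np.float32)[:,None],None,1).mean()
        out.append((round(float(g(P)-g(Q)),1),round(float(th),2)))
    print('flap',sorted(out)[-5:])
    st=telemetry.read_state();print(st['time'],st['position'],st['ft_force'].round(1))
fa()
E
python3 m3.py
```

```text
flap [(169.2, 1.48), (170.1, 1.56), (170.8, 1.5), (171.7, 1.54), (172.0, 1.52)]
14.275 [ 0.28295662 -0.02190712  0.31195435] [ 0.1 -0.2 -1.6]
```

The flap is fully down and the hook vertical, with no load. Lifting straight up in world axes.

{"fn": "step_arm", "kwargs": {
  "series": [0,0,0,0.003,0,-0.006,0.01,0,0,0,0.0055,0,-0.012,0.01,0,0,0,0.0085,0,-0.018,0.01,0,0,0,0.011,0,-0.024,0.01,0,0,0,0.011,0,-0.024,0.01]
}}

```text
time: 14.9
position: [0.2828, -0.0219, 0.3389]
eef_rot: [3.06, -0.032, 0.686]
ft_force: [0.8, -0.3, -1.4]
grip_width: 0.0216
finger_force: 58.0
```

```bash
python3 m3.py; python3 -c "
from h import *
meas()"|head -1
```

```text
flap [(171.4, 1.48), (172.1, 1.56), (173.0, 1.5), (173.8, 1.54), (174.3, 1.52)]
14.95 [ 0.28266122 -0.02189059  0.33854279] [ 0.4 -0.1 -1.5]
front red row 42 widths [47.6 54.6] ft [ 0.2 -0.  -0.8] [ 0.2826 -0.0219  0.3383]
```

Flap stays down and the hook is coming free. Continuing up.

{"fn": "step_arm", "kwargs": {
  "series": [0,0,0,0.004,0,-0.009,0.01,0,0,0,0.0085,0,-0.018,0.01,0,0,0,0.017,0,-0.036,0.01,0,0,0,0.026,0,-0.054,0.01,0,0,0,0.034,0,-0.072,0.01]
}}

```text
time: 15.68
position: [0.2826, -0.0219, 0.4193]
eef_rot: [3.061, -0.033, 0.685]
ft_force: [0.1, -0.1, -1.3]
grip_width: 0.0215
finger_force: 58.0
```

```bash
python3 m3.py; python3 -c "
from h import *
meas()
k=[.4502,-.2840]
A=down(-.2556)*R.from_rotvec([0,PH,0])
def pose(h): # pole_grip at rack, height h
    loc=R.from_rotvec([0,-PH,0]).apply([DX,0,0])+[0,0,.167]
    return np.array([*k,h])-A.apply(loc)
for h in(.22,.16,.083): print(pose(h),rel(pose(h),A))
print(telemetry.read_state()['joint_pos'])
"
```

```text
flap [(171.4, 1.48), (172.1, 1.56), (173.0, 1.5), (173.8, 1.54), (174.3, 1.52)]
15.725 [ 0.28306336 -0.02198396  0.42139385] [ 1.7 -0.4  2.5]
front red row 42 widths [48.1 55.3] ft [ 0.2  0.  -2.1] [ 0.283 -0.022  0.42 ]
flap [(0.79, 1.06), (0.79, 1.08), (0.79, 1.12), (0.83, 1.1)]
[ 0.34074356 -0.25539732  0.37109353] (array([-0.0994, -0.0024,  0.2122]), array([0.0364, 0.2322, 0.0702]))
[ 0.34074356 -0.25539732  0.31109353] (array([-0.0994, -0.0024,  0.2122]), array([0.0107, 0.2321, 0.1244]))
[ 0.34074356 -0.25539732  0.23409353] (array([-0.0994, -0.0024,  0.2122]), array([-0.0222,  0.2321,  0.194 ]))
[-0.27733064 -0.28694096  2.30132069  0.16720409  0.70429467  1.21021031]
```

The hook is free. Carrying the pole over the rack, keeping it level.

{"fn": "step_arm", "kwargs": {
  "series": [-0.02,0,0.0424,0.007,0.046,0,0.01,-0.04,-0.001,0.085,0.015,0.093,0.005,0.01,-0.06,-0.0015,0.127,0.023,0.139,0.015,0.01,-0.08,-0.002,0.17,0.03,0.186,0.04,0.01,-0.0994,-0.0024,0.2122,0.0364,0.232,0.07,0.01]
}}

```text
time: 16.45
position: [0.3406, -0.2569, 0.3689]
eef_rot: [2.988, -0.388, 0.664]
ft_force: [0.6, 0.7, -0.4]
grip_width: 0.0216
finger_force: 58.0
```

```bash
cat > m4.py <<'E'
from h import *
# pole pitch/slip from red edges in scene+top: least squares over sampled axis
st=telemetry.read_state(); obs=[]
for n in('scene','top'):
    c=viewer.get_calibration(n);im=viewer.grab_frame(n);hsv=cv2.cvtColor(im,cv2.COLOR_RGB2HSV)
    m=(cv2.inRange(hsv,(0,150,70),(8,255,255))|cv2.inRange(hsv,(172,150,70),(180,255,255)))
    k,l,s,ce=cv2.connectedComponentsWithStats(m)
    for i in range(1,k):
        if s[i,4]>60: print(n,s[i],ce[i].round(1))
    print(n,'pred front',proj(c,polept(st,PH,[[.07,0,0],[.02,0,0],[-.11,0,0]],DX)).round(1).tolist())
E
python3 m4.py; python3 -c "
from h import *
from m4 import *
" >/dev/null; python3 -c "
from h import *
A=down(-.2556)*R.from_rotvec([0,PH,0])
loc=R.from_rotvec([0,-PH,0]).apply([DX,0,0])+[0,0,.167]
for h in(.12,.083): print(rel(np.array([.4502,-.284,h])-A.apply(loc),A))
print(telemetry.read_state()['joint_pos'])
"
```

```text
scene [264 174  49  27 467] [287.9 187.4]
scene [324 263  21   7  72] [334.  265.1]
scene pred front [[268.5, 194.7], [287.1, 188.8], [334.0, 174.0]]
top [421 217  23  65 718] [431.7 248.2]
top [326 261  19  20 107] [334.9 270.9]
top pred front [[434.9, 221.6], [429.5, 247.8], [414.7, 317.6]]
(array([-0.0014,  0.0055, -0.0015]), array([-0.0407,  0.0001,  0.0887]))
(array([-0.0014,  0.0055, -0.0015]), array([-0.0563,  0.0002,  0.1222]))
[-0.80076737  0.11880776  2.08234894  0.39868595  0.60090095  0.73475382]
```

```bash
python3 -c "
from h import *
import itertools
st=telemetry.read_state()
D={}
for n in('scene','top'):
    c=viewer.get_calibration(n);hsv=cv2.cvtColor(viewer.grab_frame(n),cv2.COLOR_RGB2HSV)
    m=(cv2.inRange(hsv,(0,150,70),(8,255,255))|cv2.inRange(hsv,(172,150,70),(180,255,255)))
    k,l,s,ce=cv2.connectedComponentsWithStats(m); i=1+np.argmax(s[1:,4]); D[n]=(c,(l==i),s[i])
hx=[.011,-.011]
def iou(v,show=False):
    t=0
    for n,(c,m,s) in D.items():
        P=proj(c,polept(st,v[0],list(itertools.product([-.11,.0705],hx,hx)),v[1]))
        h=cv2.convexHull((P*16).astype(np.int32)); r=np.zeros((480,640),np.uint8); cv2.fillConvexPoly(r,h,1,shift=4); r=r>0
        lim=np.zeros_like(r)
        if n=='scene': lim[:,:s[0]+38]=1
        else: lim[:s[1]+55]=1
        t+=((r&lim)&m).sum()/(((r|m)&lim).sum())
    return t
g=sorted((iou((a,b)),round(a,3),round(b,3)) for a in np.arange(.3,.6,.01) for b in np.arange(.02,.07,.002))[-6:]
print(g)
"
```

```text
[(np.float64(1.5264922870556674), np.float64(0.47), np.float64(0.046)), (np.float64(1.5285642374796988), np.float64(0.48), np.float64(0.046)), (np.float64(1.5297490716029216), np.float64(0.46), np.float64(0.046)), (np.float64(1.531573016381386), np.float64(0.4), np.float64(0.046)), (np.float64(1.533601413947309), np.float64(0.44), np.float64(0.046)), (np.float64(1.5422887600990234), np.float64(0.45), np.float64(0.046))]
```

```bash
sed -i 's/PH,DX=.44,.042/PH,DX=.447,.045/' h.py
cat > m5.py <<'E'
from h import *
A=down(-.2556)*R.from_rotvec([0,PH,0])
loc=R.from_rotvec([0,-PH,0]).apply([DX,0,0])+[0,0,.167]
for h in(.12,.09,.082): print(rel(np.array([.4502,-.284,h])-A.apply(loc),A))
s=telemetry.read_state();print(s['ft_force'].round(1),s['moment'].round(2))
E
python3 m5.py
```

```text
(array([-0.0007,  0.0099,  0.0004]), array([-0.0452,  0.0008,  0.0887]))
(array([-0.0007,  0.0099,  0.0004]), array([-0.0579,  0.0008,  0.1158]))
(array([-0.0007,  0.0099,  0.0004]), array([-0.0613,  0.0008,  0.1231]))
[-0.2  0.5 -1.6] [0.13 0.39 0.03]
```

{"fn": "step_arm", "kwargs": {
  "series": [0,0.01,0,-0.012,0,0.022,0.01,0,0.01,0,-0.023,0.0008,0.045,0.01,0,0.01,0,-0.035,0.0008,0.067,0.01,0,0.01,0,-0.045,0.0008,0.088,0.01,0,0.01,0,-0.052,0.0008,0.103,0.01]
}}

```text
time: 17.38
position: [0.337, -0.2542, 0.2549]
eef_rot: [2.984, -0.382, 0.68]
ft_force: [0.5, 0.5, -0.8]
grip_width: 0.022
finger_force: 58.0
```

```bash
python3 m5.py
```

```text
(array([ 0.    , -0.0013,  0.0013]), array([ 0.0067,  0.0002, -0.0142]))
(array([ 0.    , -0.0013,  0.0013]), array([-0.0063,  0.0002,  0.0128]))
(array([ 0.    , -0.0013,  0.0013]), array([-0.0097,  0.0002,  0.02  ]))
[ 0.5  0.5 -0.8] [0.12 0.33 0.06]
```

{"fn": "step_arm", "kwargs": {
  "series": [0,0,0,-0.0025,0,0.005,0.01,0,0,0,-0.005,0,0.01,0.01,0,0,0,-0.007,0,0.014,0.01,0,0,0,-0.0083,0,0.017,0.01,0,0,0,-0.0083,0,0.017,0.01]
}}

```text
time: 18.0
position: [0.337, -0.2549, 0.236]
eef_rot: [2.985, -0.383, 0.68]
ft_force: [-0.7, -0.7, -1.7]
grip_width: 0.0213
finger_force: 58.0
```

```bash
python3 m5.py
cat > m6.py <<'E'
from h import *
for n in('scene','top'):
    a=cv2.imread(f'pics/{n}1.png')[:,:,::-1].copy(); b=viewer.grab_frame(n)
    for im in(a,b):
        hsv=cv2.cvtColor(im,cv2.COLOR_RGB2HSV)
        m=(cv2.inRange(hsv,(0,150,70),(8,255,255))|cv2.inRange(hsv,(172,150,70),(180,255,255)))
        k,l,s,ce=cv2.connectedComponentsWithStats(m); i=1+np.argmax(s[1:,4]); p=np.argwhere(l==i)[:,::-1].astype(float)
        v=cv2.fitLine(p.astype(np.float32),2,0,.01,.01).ravel(); t=(p-v[2:])@v[:2]
        print(n,s[i],ce[i].round(1),'line',v.round(2),'end pts',(v[2:]+v[:2]*np.percentile(t,1)).round(1),(v[2:]+v[:2]*np.percentile(t,99)).round(1))
E
python3 m6.py
```

```text
(array([-0.0002, -0.0007,  0.0001]), array([ 0.0147, -0.0005, -0.0313]))
(array([-0.0002, -0.0007,  0.0001]), array([ 0.0017, -0.0005, -0.0043]))
(array([-0.0002, -0.0007,  0.0001]), array([-0.0017, -0.0005,  0.0029]))
[-0.7 -0.7 -1.7] [0.12 0.39 0.01]
scene [271 205  61  28 566] [301.2 218. ] line [  0.95  -0.31 301.21 218.01] end pts [272.5 227.4] [330.2 208.6]
scene [270 206  46  25 407] [292.1 218.7] line [  0.93  -0.36 292.06 218.72] end pts [272.3 226.3] [314.8 210. ]
top [397 228  28  84 905] [410.3 269.5] line [ 2.2000e-01 -9.8000e-01  4.1033e+02  2.6950e+02] end pts [401.4 309.6] [419.3 229.2]
top [405 228  21  58 601] [415.1 255.9] line [ 2.0000e-01 -9.8000e-01  4.1506e+02  2.5590e+02] end pts [409.5 283.5] [420.5 229.1]
```

The red front end now matches the starting pictures to about 1 px. Settling it onto the seats.

{"fn": "step_arm", "kwargs": {
  "series": [0,0,0,-0.0005,0,0.001,0.01,0,0,0,-0.001,0,0.002,0.01,0,0,0,-0.0015,0,0.003,0.01,0,0,0,-0.0017,0,0.0035,0.01,0,0,0,-0.0017,0,0.0035,0.01]
}}

```text
time: 18.73
position: [0.3369, -0.255, 0.232]
eef_rot: [2.985, -0.384, 0.679]
ft_force: [0.4, 0.2, -0.8]
grip_width: 0.0215
finger_force: 58.0
```

```bash
python3 m5.py; python3 m6.py
```

```text
(array([-0.0002, -0.0005, -0.    ]), array([ 0.0165, -0.0006, -0.0349]))
(array([-0.0002, -0.0005, -0.    ]), array([ 0.0035, -0.0006, -0.0079]))
(array([-0.0002, -0.0005, -0.    ]), array([ 0.    , -0.0006, -0.0007]))
[ 0.4  0.2 -0.8] [0.17 0.35 0.03]
scene [271 205  61  28 566] [301.2 218. ] line [  0.95  -0.31 301.21 218.01] end pts [272.5 227.4] [330.2 208.6]
scene [270 207  46  25 407] [292.2 219.5] line [  0.93  -0.36 292.16 219.55] end pts [272.2 227.2] [314.7 210.9]
top [397 228  28  84 905] [410.3 269.5] line [ 2.2000e-01 -9.8000e-01  4.1033e+02  2.6950e+02] end pts [401.4 309.6] [419.3 229.2]
top [405 228  21  58 595] [414.7 256.1] line [ 2.0000e-01 -9.8000e-01  4.1467e+02  2.5607e+02] end pts [409.2 283.5] [420.  229.4]
```

{"fn": "step_arm", "kwargs": {
  "series": [0,0,0,-0.0005,0,0.001,0.01,0,0,0,-0.0005,0,0.001,0.025,0,0,0,-0.0005,0,0.001,0.04,0,0,0,-0.0005,0,0.001,0.06,0,0,0,-0.0005,0,0.001,0.06]
}}

```text
time: 19.45
position: [0.3369, -0.255, 0.2309]
eef_rot: [2.985, -0.383, 0.68]
ft_force: [0.3, -0.3, -0.2]
grip_width: 0.0503
finger_force: 0.0
```

{"fn": "step_arm", "kwargs": {
  "series": [0,0,0,0,0,0,0.06,0,0,0,0,0,0,0.06,0,0,0,0,0,0,0.06,0,0,0,0,0,-0.01,0.06,0,0,0,0,0,-0.03,0.06]
}}

```text
time: 20.08
position: [0.3242, -0.2516, 0.2578]
eef_rot: [2.986, -0.384, 0.678]
ft_force: [0.6, 0.8, 0.2]
grip_width: 0.0597
finger_force: 0.0
```

{"fn": "step_arm", "kwargs": {
  "series": [0,0,0,0,0,-0.04,0.06,0,0,0,0,0,-0.09,0.06,0,0,0,-0.02,0,-0.14,0.06,0,-0.1,0,-0.03,0,-0.17,0.06,0,-0.2,0,-0.03,0,-0.19,0.06]
}}

```text
time: 20.7
position: [0.2174, -0.2237, 0.4173]
eef_rot: [3.061, -0.396, 0.376]
ft_force: [-0.2, 0.2, -0.9]
grip_width: 0.0598
finger_force: 0.0
```

```bash
python3 m6.py; python3 m3.py
```

```text
scene [271 205  61  28 566] [301.2 218. ] line [  0.95  -0.31 301.21 218.01] end pts [272.5 227.4] [330.2 208.6]
scene [271 203  61  29 562] [301.  217.2] line [  0.95  -0.32 301.   217.17] end pts [272.6 226.8] [330.2 207.3]
top [397 228  28  84 905] [410.3 269.5] line [ 2.2000e-01 -9.8000e-01  4.1033e+02  2.6950e+02] end pts [401.4 309.6] [419.3 229.2]
top [399 229  27  84 902] [411.5 270.2] line [ 2.1000e-01 -9.8000e-01  4.1151e+02  2.7020e+02] end pts [402.9 310.6] [420.1 230. ]
flap [(171.4, 1.48), (172.1, 1.56), (173.0, 1.5), (173.8, 1.54), (174.3, 1.52)]
20.85 [ 0.21871988 -0.22413522  0.41659381] [ 0.  -0.6 -1. ]
```

The pole lies within about 2 mm of where it started and the flap is still down. A quick check of the grey flap, then I'll hand in.

```bash
python3 -c "
from h import *
a=cv2.imread('pics/scene1.png')[:,:,::-1].astype(int);b=viewer.grab_frame('scene').astype(int)
d=np.abs(a-b).max(2)[325:450,245:375];print('grey changed px',(d>40).sum(),np.abs(telemetry.read_state()['dq']).max())
print(np.argwhere(d>40)[:8].tolist())
print(arm.finish_job() if (d>40).sum()<150 else 'check')
"
```

```text
grey changed px 194 0.02031337902185405
[[0, 59], [0, 60], [0, 61], [0, 62], [0, 63], [0, 64], [0, 65], [0, 66]]
check
```

```bash
python3 -c "
from h import *
a=cv2.imread('pics/scene1.png')[:,:,::-1].astype(int);b=viewer.grab_frame('scene').astype(int)
d=np.abs(a-b).max(2)>40
p=np.argwhere(d[325:450,245:375])+[325,245];print(p.min(0),p.max(0),'grey eye+flap',d[340:385,328:360].sum())
if d[340:385,328:360].sum()<15: print(arm.finish_job())
"
```

```text
[325 304] [340 343] grey eye+flap 0
the job is handed in; nothing more can be done
None
```

The yellow flap is fully down, opened only with the pole; the grey flap stayed shut, and the pole is back in its blue rack within about 2 mm of where it started. I handed the job in at about 21 s; the hook snagged once when I first lifted it (about 46 N at the wrist), which slid the pole in the grip before I worked it free.

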